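# Wind a sprung boom arm to its stop on the satellite bench

## Robot

A 6-joint arm with a two-finger parallel gripper is mounted at the origin on the work surface. World frame = base frame: x ahead of the robot, y to its left, z up, the work surface at z = 0. Lengths are in mm, angles in degrees, forces in N, time in s.
With the tool pointing down it reaches from about 325 to 925 mm from the base axis. Payload 3.1 kg.
Tool frame: the origin (TCP) lies at the very end of the fingers, on their centre line; the grasp point (between the pads) lies grasp_offset behind it (grasp_offset is the distance from the TCP to the grasp point, in mm); z points along the fingers, x is the direction in which the jaws open and shut, and the axes are right-handed (so a half turn about z gives the same grasp; the last joint's range is limited). The gripper opens to 85 mm and grips with 20 to 120 N. Pads are 22 mm wide; open, the fingers measure 114 mm over their backs; the gripper's body (76 mm by 85 mm) begins 54 mm behind the grasp point. The pads swing forward as they close: fully open they stand 13 mm farther back than shut.
Start: joints at [-73.35, 12.427, 92.441, -0, 75.132, -6.429], TCP at [245.019, -574.983, 231.3] pointing down, gripper open.
Joint ranges: [-157.48, 157.48], [-44.54, 120.13], [17.64, 146.25], [-64.5, 244.5], [7.68, 150.69], [-147.95, 147.95]. Speed limits (degrees/s): [159.86, 159.86, 180, 180, 180, 180].

## Interface

Orientations are given as [roll, pitch, yaw] about the fixed x, y, z axes, in that order (R = Rz(yaw) Ry(pitch) Rx(roll)).
In Python, from station import * gives the robot as it stands. Calls block until the motion is done:
- goto(position, orientation): joint-space move of the TCP to a pose.
- move_l(position, attitude=None, speed=150): straight line of the TCP; attitude=None keeps the orientation; speed is the mean speed in mm/s.
- move_j(angles): joint-space move.
- grip(opening, squeeze=None): finger opening in mm; squeeze is the grip in N (None keeps the last); returns when the fingers have stopped.
- wait(seconds).
- solve_ik(position, orientation): joint angles nearest the present ones, or None.
- get_obs(): the state.
- get_image(name): name is "scene" or "top" or "wrist"; returns the picture (420x560x3 uint8, red, green, blue); there is no depth.
- get_calibration(name): a dict with "fx", "fy", "cx", "cy" (pixels), "R" (3x3) and "t" (3): a world point X has camera coordinates R X + t; the wrist camera has in their place "mount" (4x4, takes a point from camera to tool coordinates, whose origin is the TCP and whose axes are the tool frame's). Camera axes: x right, y down, z forward; pixel columns grow to the right and rows downward; lengths in mm; the calibration is good to about 2 mm. A picture is of the moment at which its call begins: read the wrist's pose just before it. get_calibration takes no time and is no camera call.
A pose or a line that the arm cannot do raises Unreachable and nothing moves.
- sign_off(): hands the job in, once; it reports no verdict.
Trained networks look in the newest picture that a camera, given by its name, has taken for a name from the list of things; names that differ only in an ending like _2 or _b are one class to them, and where a whole thing is asked for, a point or a joint stands for the part that bears it (a point fixed in the world has none). Each returns a list of dicts, best first, with "score" (0 to 1); they miss things now and then, are a little off and sometimes report something else, mostly with a low value. They report only what shows in the picture. A call takes as long as a camera call. They do not tell look-alikes from the thing itself.
- spot_in(name, camera): "extent" ([centre column, centre row, width, height] in pixels, round what is visible of it).
- regions_of(name, camera): "region" (420x560 bool, what is visible of it) and "extent" ([centre column, centre row, width, height] in pixels, round what is visible of it).
The state is a dict: "t": time; "joint_pos": joint angles; "qvel": joint speeds; "effort": joint torques, N m; "tcp_pos": TCP position; "ee_rot": TCP orientation; "wrist_force": force on the tool from outside, world axes, zero at the start; "moment": the same for the moment, N m; "grip_width": finger opening in mm.
Only numpy, scipy, OpenCV 4.12 (cv2) and the standard library are available. Lean on these libraries where they do the work, as an engineer would, in place of code of your own. Each camera call takes 0.05 s, during which the arm holds its last target.

## Task

On the test jig a sprung pin stands up in the path of the spring-loaded boom arm. Pick up the mallet and knock the pin all the way down with its head (not with the fingers), put the mallet back down on the bench mat clear of the jig and let go of it, then swing the arm by its upright post against its spring right up to the stop. Finish while still holding the arm against the stop, and leave the jar, dish and screwdriver where they are.

Things in the scene. Friction and masses are not known exactly. Their poses are not given: they have to be found in the camera images.
- jig: Fixed test jig: dark steel plate 155 x 150 x 12 mm on the bench. Origin on the pivot axis at bench height, z up. Plate from x -110 to +45, y -75 to +75 mm; the pin is at x -85, y 0. The arm sweeps the side x < 0: at rest it points along (-cos 0.6, -sin 0.6), at the stop along (-cos 0.6, +sin 0.6). Rest stop: stud 10 mm across, 48 mm high, at (-37, -41) mm.
- boom (a joint): Angle of the boom arm about its upright pivot: 0 at rest, 1.2 rad against the stop; grows clockwise seen from above. A spring always drives it back to 0 (0.24 N m at rest, 0.60 N m at the stop: about 2 N rising to 5 N at the post). While the pin stands up it blocks the arm at about 0.4 rad.
- post (a point): Centre, half-way up, of the upright round steel post to hold near the end of the boom arm: 16 mm across, from 44 to 94 mm above the bench (this point: 70 mm), 120 mm from the pivot axis. Its x axis points along the arm to the pivot. The arm is an aluminium bar 16 mm wide, underside 32 mm and top 44 mm above the bench, ending 138 mm from the pivot axis.
- pin (a joint): How far the sprung pin has been driven down: 0 standing up, 0.016 m fully down (it starts between 0 and 0.003). Driving it down takes 6 to 8 N; its bush grips it, so it stays where it is driven.
- pin_top (a point): Centre of the flat top of the steel pin, 14 mm across: 44 mm above the bench when up, 28 mm when fully down (the arm then passes over it). Its bush is 26 mm across, top 26 mm above the bench.
- mallet_grip (a point): Place to grasp the mallet's straight wooden handle (20 mm wide in y, 24 mm high in z), mid-height, 50 mm from the head's axis; the handle ends 144 mm from that axis. The mallet starts standing on one face of its head, handle level, this point 35 mm above the bench. x points along the handle to the head, z up. Mass about 0.32 kg, balance point 8 mm from the head's axis.
- mallet_head (a point): Centre of the mallet's head: a cylinder 44 mm across and 70 mm long standing along z, its white striking faces 35 mm above and below this point. Same axes as mallet_grip.
- jar: Bystander: small closed amber jar, 52 mm across, 85 mm high, on one side of the jig; the mallet stands on the other. Origin under its centre.
- dish: Bystander: open steel dish, 90 mm across, 30 mm high. Origin under its centre.
- driver: Bystander: screwdriver 190 mm long lying along its x axis. Origin under its middle, on the bench.
- pivot (a point): On the arm's upright pivot axis, 62 mm above the bench, on top of the round spring housing (48 mm across; its small cap ends 67 mm up). Axes as the jig's.
- stop (a point): Top centre of the working stop, a steel stud 16 mm across and 48 mm high, 85 mm from the pivot axis. The arm's side rests on it at joint value 1.2. Axes as the jig's.
There are look-alikes about, which are no part of the job. Of the things that look like the part that bears mallet_grip, take the one that is nearest to the robot's base at the start.

How it is judged (in metres and radians):
On the way, in this order (a step that is already met when the one before it is completed fails the run):
1. the pin is driven fully down by the mallet (value of joint pin above 0.0142 m and contact force between mallet and pin above 0.5 N).
2. the mallet is down on the bench clear of the jig, and let go (height (world z) of mallet_head below 0.042 m and contact force between mallet and the fingers below 0.1 N and contact force between mallet and jig below 0.1 N and linear speed of mallet below 0.03 m/s), for 0.2 s.
At the end, for the whole second after the job is handed in: The arm is held against its stop (boom within 0.06 rad of 1.2 rad) and still, by the fingers alone, which press on it with more than 1.5 N; the pin is still down (more than 13.5 mm driven); the mallet lies or stands on the bench (head centre under 42 mm high), touching neither jig, arm nor fingers (value of joint boom above 1.14 rad and velocity of joint boom between -0.1 and 0.1 rad/s and contact force between the fingers and boom above 1.5 N and value of joint pin above 0.0135 m and height (world z) of mallet_head below 0.042 m and contact force between mallet and anything else above 0.5 N and contact force between mallet and the fingers below 0.1 N and contact force between mallet and jig below 0.1 N and contact force between mallet and boom below 0.1 N); the arm keeps its last pose, push and grip.
It fails at once if the fingers press on the pin (contact force between the fingers and pin above 2 N).
It fails at once if the jar is knocked or moved by more than 30 mm (distance of jar from where it was at the start of the episode above 0.03 m).
It fails at once if the dish is knocked or moved by more than 30 mm (distance of dish from where it was at the start of the episode above 0.03 m).
It fails at once if the screwdriver is knocked or moved by more than 30 mm (distance of driver from where it was at the start of the episode above 0.03 m).
It also fails if it takes over 53 s, if anything falls off the work surface, if the arm or the gripper's body presses on something with over 40 N, if the wrist force passes 120 N, or if a joint passes its speed limit or range.

## Working session

There is one attempt and no reset: what is moved stays moved. The work goes in short steps, each a Python script; the robot and the scene stay as the last script left them, time stands still between calls to the robot, and variables do not carry over. Pictures are saved under pics/ and viewed, and the job is handed in when it is done.

```bash
ls; mkdir -p pics; python3 - <<'E'
from station import *
import cv2,json
for c in ["scene","top","wrist"]:
    im=get_image(c); cv2.imwrite(f"pics/{c}0.png",im[:,:,::-1])
    k=get_calibration(c); print(c,{a:(b.tolist() if hasattr(b,'tolist') else b) for a,b in k.items()})
    for n in ["mallet_grip","jig","jar","dish","driver","boom","pin"]:
        try: print(n,[([round(float(v)) for v in d["extent"]],round(float(d["score"]),2)) for d in spot_in(n,c)])
        except Exception as e: print(n,e)
print(get_obs())
E
```

```text
pics
scene {'fx': 517.8551985879639, 'fy': 517.8551985879639, 'cx': 285.9989104921946, 'cy': 206.18277365683628, 'R': [[-0.6515017832000133, 0.758541780238221, 0.012640969908718453], [0.44544102435758004, 0.39596527006128956, -0.8029905346419467], [-0.6141072547254858, -0.5175189586269475, -0.5958577071375406]], 't': [459.33979985717986, -194.46824580992228, 1776.8320485368808]}
mallet_grip [([196, 170, 47, 38], 0.94), ([284, 291, 33, 65], 0.91), ([284, 213, 16, 50], 0.71), ([285, 171, 51, 26], 0.58)]
jig [([293, 223, 73, 74], 0.6)]
jar [([415, 243, 26, 36], 0.59)]
dish [([367, 279, 38, 27], 0.93)]
driver [([228, 211, 38, 19], 0.54)]
boom [([285, 211, 13, 52], 0.65)]
pin []
top {'fx': 522.3026412904272, 'fy': 522.3026412904272, 'cx': 275.17228262292934, 'cy': 210.16048245581226, 'R': [[0.0005712666548256239, -0.9998510358485296, -0.017250500486394225], [-0.9959609180633704, 0.0009799790135421903, -0.08978245558850335], [0.08978598634963945, 0.017232114024547874, -0.9958119957609805]], 't': [-50.38991540370689, 596.2802133425076, 1317.740472728452]}
mallet_grip [([353, 276, 31, 64], 0
[... 718 characters left out ...]
[]
jar []
dish []
driver []
boom []
pin []
{'t': 1.2, 'joint_pos': array([-7.33496703e+01,  1.24278689e+01,  9.24417519e+01, -3.61692276e-05,
        7.51308318e+01, -6.42835927e+00]), 'qvel': array([-0.00764047,  0.00971424,  0.13701437, -0.04831444, -0.04093058,
        0.04578586]), 'effort': array([ 4.37333383e-04, -3.96890795e+01, -3.04251015e+01, -1.46612429e-07,
        7.57521539e-04, -4.55317277e-06]), 'tcp_pos': array([ 245.02236179, -574.98003011,  231.28899301]), 'ee_rot': array([-1.79999984e+02,  4.53724533e-04, -6.69213017e+01]), 'wrist_force': array([-0.28122884, -0.15945793, -0.42581389]), 'moment': array([0.01441288, 0.04213332, 0.03259948]), 'grip_width': 85.31790557356572}
```

```bash
python3 - <<'E'
import cv2
a=cv2.imread("pics/top0.png"); cv2.imwrite("pics/topz.png",cv2.resize(a[80:330,110:450],(800,588),interpolation=cv2.INTER_CUBIC))
a=cv2.imread("pics/scene0.png"); cv2.imwrite("pics/scenez.png",cv2.resize(a[130:340,160:450],(800,579),interpolation=cv2.INTER_CUBIC))
E
```

```text
(no output)
```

View pics/topz.png

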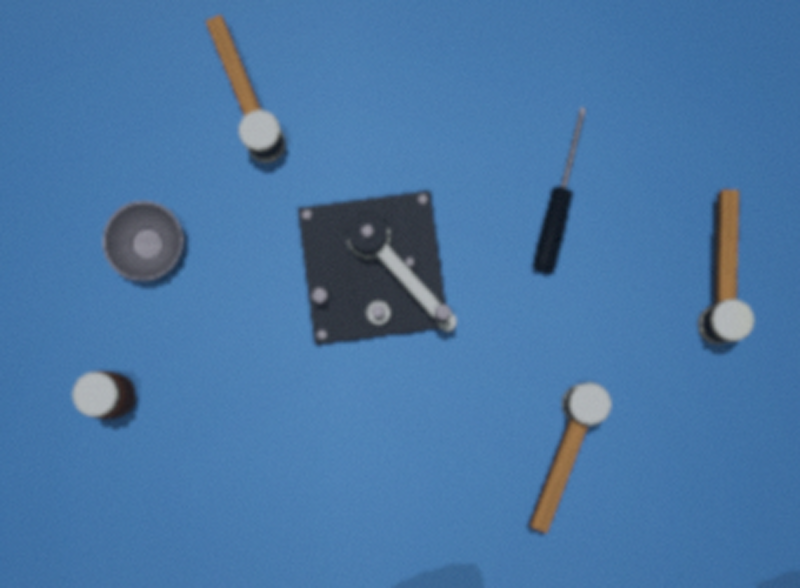

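View pics/scenez.png

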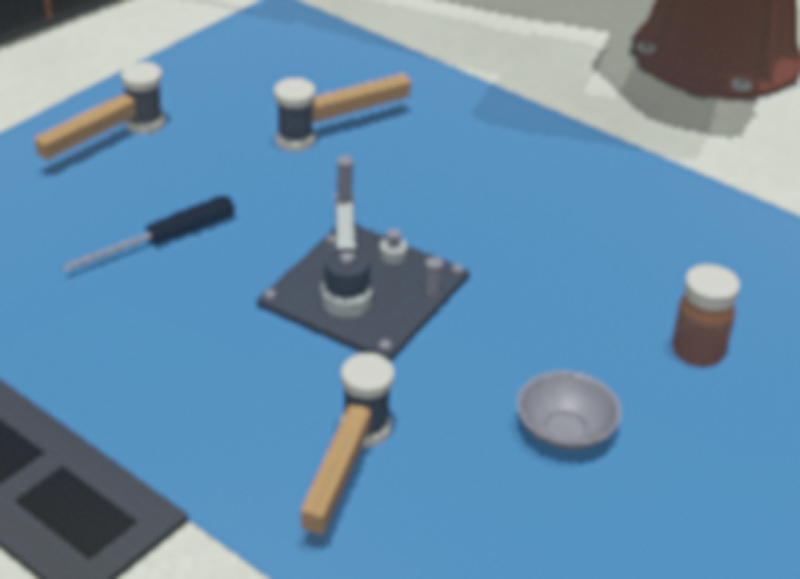

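View pics/top0.png

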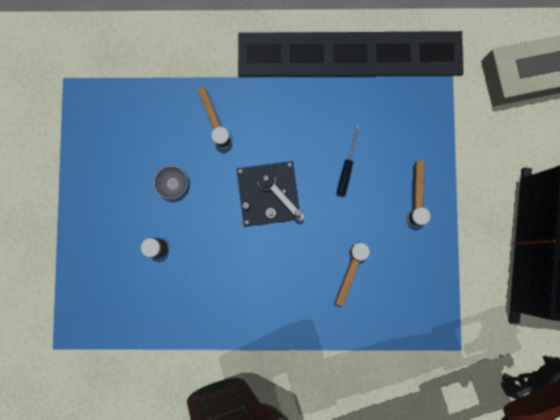

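```bash
cat > h.py <<'E'
import numpy as np, cv2
from scipy.spatial.transform import Rotation as Ro
from station import *
def ray(cal,uv,T=None):
    d=np.array([(uv[0]-cal["cx"])/cal["fx"],(uv[1]-cal["cy"])/cal["fy"],1.0])
    if "mount" in cal:
        M=np.asarray(T)@np.asarray(cal["mount"]); return M[:3,3],M[:3,:3]@d
    R=np.asarray(cal["R"]);t=np.asarray(cal["t"]); return -R.T@t,R.T@d
def at(cal,uv,z,T=None):
    o,d=ray(cal,uv,T); return o+d*(z-o[2])/d[2]
def proj(cal,X,T=None):
    if "mount" in cal:
        M=np.linalg.inv(np.asarray(T)@np.asarray(cal["mount"])); c=M[:3,:3]@X+M[:3,3]
    else: c=np.asarray(cal["R"])@X+np.asarray(cal["t"])
    return np.array([cal["fx"]*c[0]/c[2]+cal["cx"],cal["fy"]*c[1]/c[2]+cal["cy"]])
def tool():
    o=get_obs(); T=np.eye(4); T[:3,:3]=Ro.from_euler("xyz",o["ee_rot"],degrees=True).as_matrix(); T[:3,3]=o["tcp_pos"]; return T
E
python3 - <<'E'
from h import *
import station
print([n for n in dir(station) if not n.startswith('_')])
print(getattr(station,'grasp_offset',None))
c=get_calibration("top"); s=get_calibration("scene")
z=lambda x,y:(110+x/(800/340),80+y/(588/250))
zs=lambda x,y:(160+x/(800/290),130+y/(579/210))
for n,p,h,q in [("headA",(590,404),70,(294,92)),("endA",(540,528),47,(408,80)),("headB",(733,320),70,(142,76)),("headC",(259,130),70,(367,372)),("pin",(378,312),44,(394,235)),("post",(443,313),94,(345,160)),("pivot",(367,230),67,(347,257)),("stop",(319,295),48,(434,263)),("jar",(95,394),85,(712,278)),("dish",(145,240),30,None),("drv",(545,270),15,None)]:
    X=at(c,z(*p),h); print(n,X.round(), np.hypot(*X[:2]).round(), at(s,zs(*q),h).round() if q else "")
E
```

```text
['Unreachable', 'get_calibration', 'get_image', 'get_obs', 'goto', 'grasp_offset', 'grip', 'move_j', 'move_l', 'regions_of', 'sign_off', 'solve_ik', 'spot_in', 'wait']
18.700000000000003
headA [ 489. -262.   70.] 555.0 [ 500. -255.   70.]
endA [ 359. -211.   47.] 416.0 [ 367. -201.   47.]
headB [ 577. -414.   70.] 710.0 [ 587. -403.   70.]
headC [782.  88.  70.] 787.0 [788.  92.  70.]
pin [588. -39.  44.] 590.0 [599. -32.  44.]
post [ 583. -108.   94.] 593.0 [ 588. -105.   94.]
pivot [674. -28.  67.] 675.0 [678. -25.  67.]
stop [606.  24.  48.] 607.0 [612.  27.  48.]
jar [499. 255.  85.] 560.0 [500. 255.  85.]
dish [669. 217.  30.] 704.0 
drv [ 637. -223.   15.] 675.0
```

Look-alike mallets in the top picture: A head (360,252), B (421,216), C (220,135). Head distances from the base are 555, 710 and 787 mm, so I take A. Next is a close view from the wrist.

```bash
python3 - <<'E'
from h import *
goto([447,-245,190],[180,0,-111.5])
T=tool(); im=get_image("wrist"); cv2.imwrite("pics/w1.png",im[:,:,::-1]); np.save("T1.npy",T)
for n in ["mallet_grip"]: print(n,[([round(float(v)) for v in d["extent"]],round(float(d["score"]),2)) for d in spot_in(n,"wrist")])
print(T[:3,3].round(1),get_obs()["t"])
goto([560,-30,210],[180,0,-90])
T=tool(); im=get_image("wrist"); cv2.imwrite("pics/w2.png",im[:,:,::-1]); np.save("T2.npy",T)
print(T[:3,3].round(1),get_obs()["t"])
E
```

```text
mallet_grip [([284, 200, 59, 181], 0.96)]
[ 447.1 -245.7  190.3] 2.75
[559.7 -31.  209.7] 3.7583
```

View pics/w1.png

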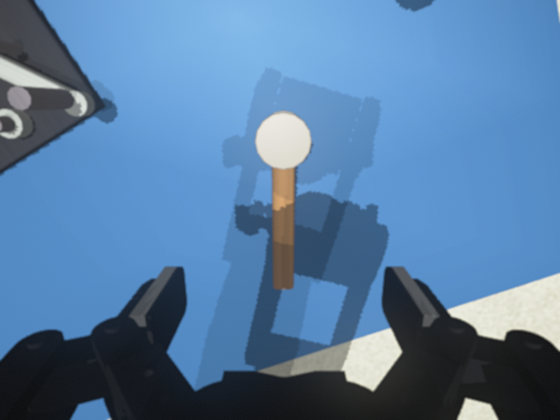

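View pics/w2.png

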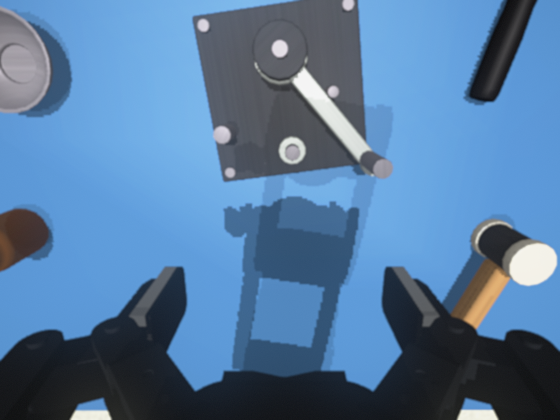

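```bash
python3 - <<'E'
from h import *
from scipy.optimize import least_squares
c=get_calibration("wrist"); T1=np.load("T1.npy");T2=np.load("T2.npy")
print("head",at(c,(283.5,140),70,T1).round(1),"end top",at(c,(284,289),47,T1).round(1),"end bot",at(c,(284,289),23,T1).round(1))
print("axis pt",at(c,(284,180),47,T1).round(1))
pts=[("pin",(292,151),(-85,0,44)),("post",(382,169),(-120*np.cos(.6),-120*np.sin(.6),94)),("piv",(280,48),(0,0,67)),("rest",(333,91),(-37,-41,48)),("c1",(222,180),(-110,75,12)),("c2",(194,18),(45,75,12)),("c3",(368,159),(-110,-75,12))]
for n,p,j in pts: print(n,at(c,p,j[2],T2).round(1))
print("stop",at(c,(222,135),48,T2).round(1))
def res(x):
    r=[]
    for n,p,j in pts:
        a=x[2];X=np.array([x[0]+np.cos(a)*j[0]-np.sin(a)*j[1],x[1]+np.sin(a)*j[0]+np.cos(a)*j[1],j[2]])
        r+=list(proj(c,X,T2)-p)
    return np.array(r)
s=least_squares(res,[675,-27,0.08],loss="soft_l1"); print(s.x,s.x[2]*57.3,res(s.x).round(1).reshape(-1,2).tolist())
np.save("jig.npy",s.x)
x=s.x;a=x[2]
for j in [(-85,0),(-120*np.cos(.6),-120*np.sin(.6))]:print(x[0]+np.cos(a)*j[0]-np.sin(a)*j[1],x[1]+np.sin(a)*j[0]+np.cos(a)*j[1])
im=cv2.imread("pics/w2.png"); cv2.imwrite("pics/w2z.png",cv2.resize(im[0:200,180:410],(690,600)))
im=cv2.imread("pics/w1.png"); cv2.imwrite("pics/w1z.png",cv2.resize(im[100:300,230:340],(330,600)))
E
```

```text
head [ 493.2 -263.6   70. ] end top [ 359.  -211.2   47. ] end bot [ 345.7 -206.    23. ]
axis pt [ 458.9 -250.6   47. ]
pin [594.3 -38.6  44. ]
post [ 587.1 -107.6   94. ]
piv [677.1 -28.2  67. ]
rest [646.  -73.4  48. ]
c1 [560.1  32.9  12. ]
c2 [709.7  49.9  12. ]
c3 [ 581.7 -116.7   12. ]
stop [609.1  23.9  48. ]
[ 6.77498378e+02 -2.82909089e+01  1.24394446e-01] 7.127801758664282 [[0.3, 1.2], [0.4, -0.7], [0.1, -0.6], [0.2, 0.2], [0.5, 1.0], [-2.3, -3.9], [-0.6, 4.0]]
593.1551742128895 -38.83718879233996
587.6302758534791 -107.81275659689484
```

View pics/w2z.png

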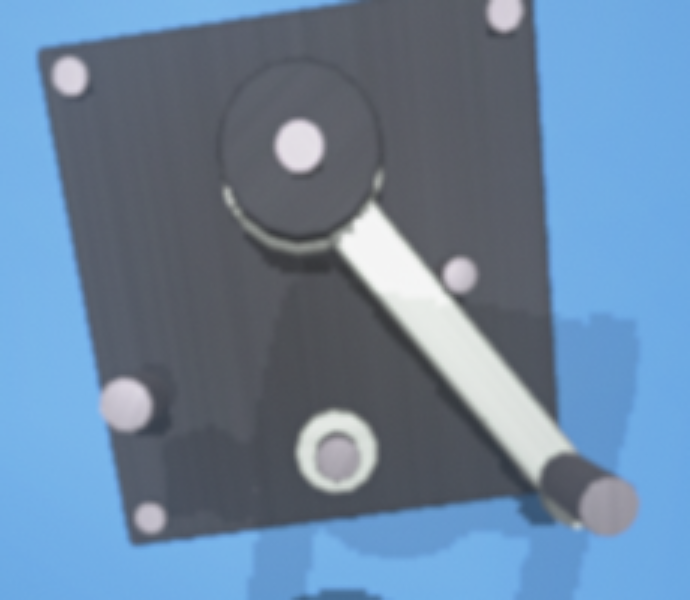

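View pics/w1z.png

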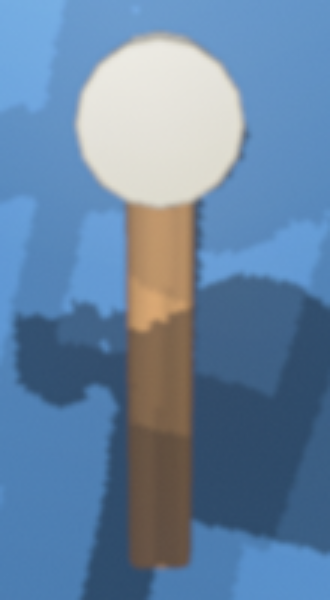

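```bash
python3 - <<'E'
from h import *
goto([446.6,-245.4,110],[180,0,-111.3])
move_l([446.6,-245.4,17],speed=120)
print(get_obs()["tcp_pos"].round(1))
grip(10,110); o=get_obs(); print(o["grip_width"],o["wrist_force"].round(1),o["tcp_pos"].round(1),o["t"])
move_l([446.6,-245.4,137],speed=120)
o=get_obs(); print(o["grip_width"],o["wrist_force"].round(1),o["moment"].round(2),o["t"])
T=tool();np.save("T3.npy",T); cv2.imwrite("pics/w3.png",get_image("wrist")[:,:,::-1]);cv2.imwrite("pics/s3.png",get_image("scene")[130:340,160:450,::-1].repeat(2,0).repeat(2,1))
E
```

```text
[ 447.4 -245.7   17.7]
18.525886947841713 [-1.3  2.2  4.7] [ 446.7 -245.4   17.5] 6.3333
18.61876244528071 [-0.2  0.2 -3.3] [0.06 0.14 0.01] 7.4833
```

View pics/w3.png

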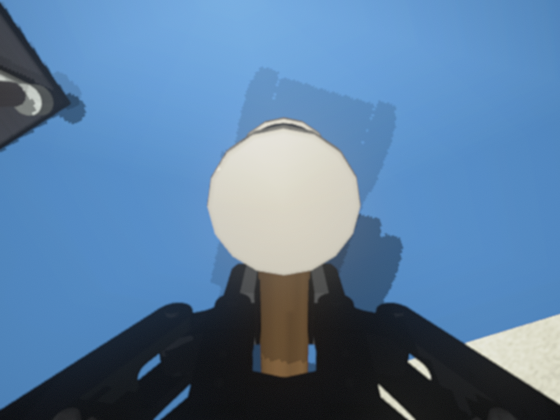

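View pics/s3.png

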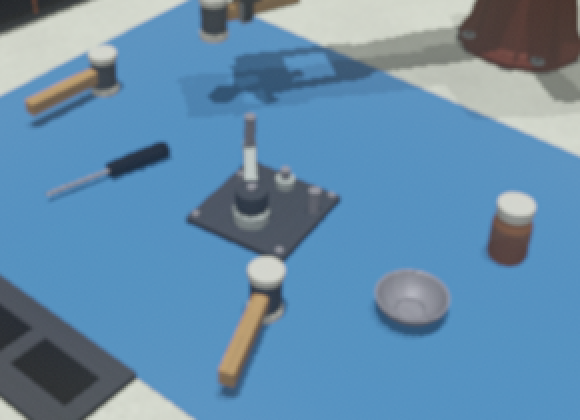

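```bash
python3 - <<'E'
from h import *
c=get_calibration("wrist");T=np.load("T3.npy")
H=at(c,(284,201),T[2,3]-17.5+70,T); print("head",H.round(1))
off=H[:2]-T[:2,3]; print(off.round(1), np.hypot(*off))
p=np.array([593.3,-38.8])-off
move_l([p[0],p[1],137],speed=200)
move_l([p[0],p[1],66],speed=100)
o=get_obs(); b=o["wrist_force"].copy(); print(o["tcp_pos"].round(1),b.round(1),o["t"])
cv2.imwrite("pics/s4.png",cv2.resize(get_image("scene")[150:290,220:380,::-1],(640,560))); cv2.imwrite("pics/w4.png",get_image("wrist")[:,:,::-1])
np.save("p.npy",p)
E
```

```text
head [ 492.9 -262.6  188.3]
[ 47.1 -17.8] 50.36651207642498
[546.9 -21.1  66.5] [-0.4 -0.1 -3.6] 9.8167
```

View pics/s4.png

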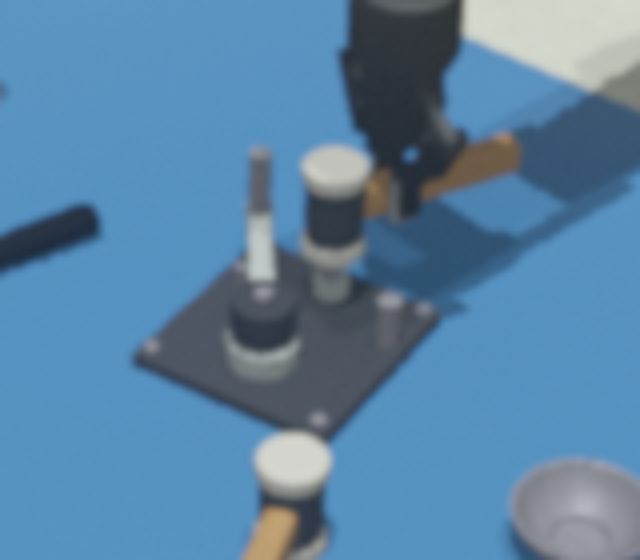

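View pics/w4.png

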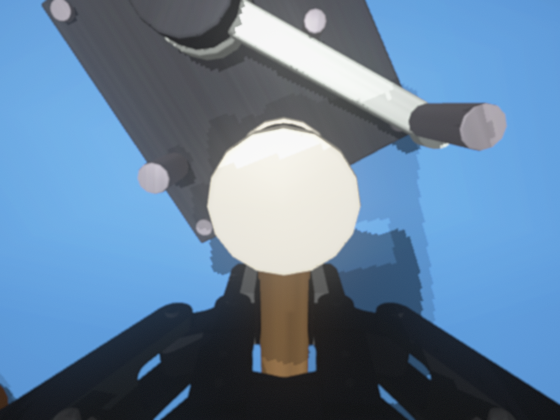

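The head sits directly over the pin and bush in the scene picture (about 330,270 in the crop), and the wrist view shows it clear of the boom. Now I push down.

```bash
python3 - <<'E'
from h import *
p=np.load("p.npy"); b=get_obs()["wrist_force"][2]
for z in [60,56,52,49,47,45.5,44.5,43.5,42.5,41.5,40.5]:
    move_l([p[0],p[1],z],speed=40)
    o=get_obs(); f=o["wrist_force"]-0; print(z,o["tcp_pos"].round(1),f.round(1),o["moment"].round(2),round(o["t"],2))
    if f[2]-b>25: break
T=tool();cv2.imwrite("pics/w5.png",get_image("wrist")[:,:,::-1])
E
```

```text
60 [545.8 -20.9  59.7] [ 1.4 -0.3 -3.8] [0.05 0.15 0.01] 10.22
56 [546.9 -21.1  56.3] [ 0.1 -0.7 -2. ] [ 0.02 -0.01 -0.02] 10.47
52 [546.9 -21.   52.3] [ 0.5 -0.1  0. ] [ 0.07 -0.13  0.02] 10.72
49 [546.9 -21.   49.2] [1.4 1.2 1.2] [-0.01 -0.26  0.04] 10.97
47 [546.9 -21.1  47.2] [1.2 0.4 3.1] [ 0.08 -0.34  0.01] 11.22
45.5 [546.8 -21.1  45.7] [2.7 1.2 2.2] [ 0.04 -0.44  0.05] 11.47
44.5 [546.8 -21.   45.2] [-0.   1.   5.5] [ 0.04 -0.26  0.07] 11.72
43.5 [546.8 -21.   45.1] [-3.1  1.4 10.6] [0.11 0.01 0.03] 11.97
42.5 [546.8 -21.   44.9] [-5.2  1.8 16.2] [ 0.07  0.29 -0.02] 12.22
41.5 [546.7 -20.9  44.8] [-8.2  1.7 21.5] [0.07 0.62 0.02] 12.47
40.5 [546.7 -20.9  44.7] [-10.7   2.   26.4] [ 0.01  0.88 -0.11] 12.72
```

View pics/w5.png

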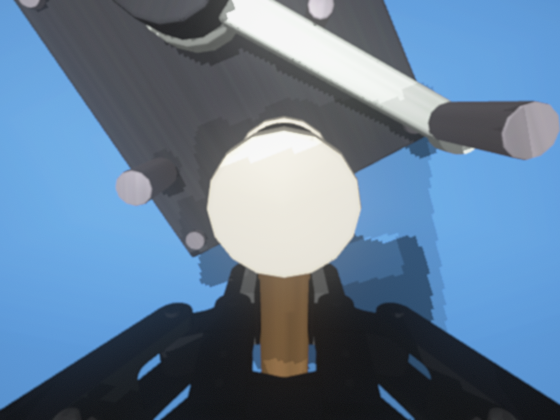

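```bash
python3 - <<'E'
from h import *
p=np.load("p.npy")
move_l([p[0],p[1],137],speed=150)
cv2.imwrite("pics/s6.png",cv2.resize(get_image("scene")[150:290,220:380,::-1],(640,560)))
move_l([446.6,-245.4,137],speed=250)
cv2.imwrite("pics/t6.png",cv2.resize(get_image("top")[150:240,225:325,::-1],(660,594)))
cv2.imwrite("pics/w6.png",get_image("wrist")[:,:,::-1])
o=get_obs();print(o["tcp_pos"].round(1),o["wrist_force"].round(1),o["grip_width"],o["t"])
E
```

```text
[ 446.9 -244.2  136.8] [ 0.1  0.  -3.5] 18.81844221030633 14.8417
```

View pics/s6.png

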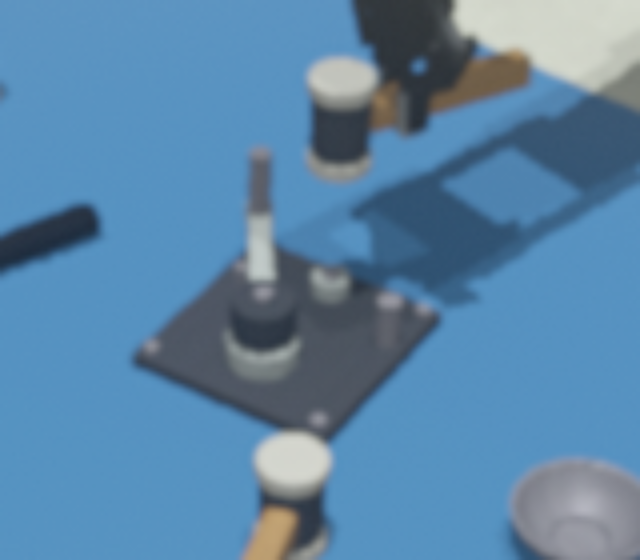

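View pics/t6.png

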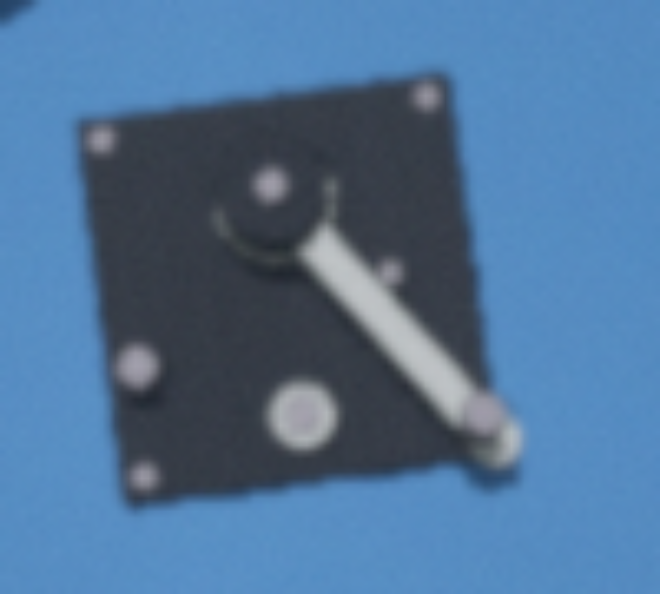

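View pics/w6.png

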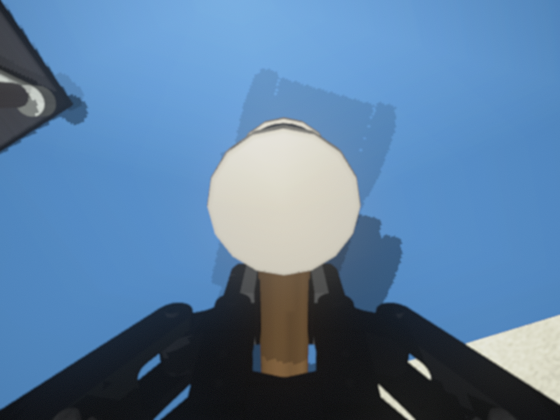

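The pin top is now level with its bush (scene crop 330,277). The mallet is unchanged in the grip, so I set it down.

```bash
python3 - <<'E'
from h import *
move_l([446.6,-245.4,30],speed=150)
for z in [22,19,17.5,16.5]:
    move_l([446.6,-245.4,z],speed=30); o=get_obs(); print(z,o["tcp_pos"].round(1),o["wrist_force"].round(1))
    if o["wrist_force"][2]>1: break
grip(60); wait(0.5)
move_l([446.6,-245.4,60],speed=80); move_l([446.6,-245.4,200],speed=250)
T=tool(); cv2.imwrite("pics/w7.png",get_image("wrist")[:,:,::-1]); cv2.imwrite("pics/s7.png",get_image("scene")[:,:,::-1])
print(get_obs()["t"])
goto([530,-90,220],[180,0,-60])
T=tool();np.save("T8.npy",T); cv2.imwrite("pics/w8.png",get_image("wrist")[:,:,::-1]);print(T[:3,3],get_obs()["t"])
E
```

```text
22 [ 446.5 -245.3   22. ] [ 1.1  0.4 -4. ]
19 [ 446.4 -245.3   18.8] [-0.8 -0.  -3.1]
17.5 [ 446.8 -245.6   17.6] [ 0.1 -0.7 -3.2]
16.5 [ 446.8 -245.6   17.5] [-3.1  2.   5.9]
19.35
[529.05301895 -90.14702677 218.47199136] 20.1417
```

View pics/w7.png

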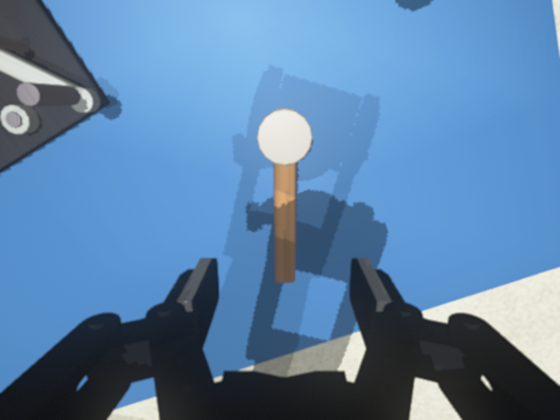

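View pics/w8.png

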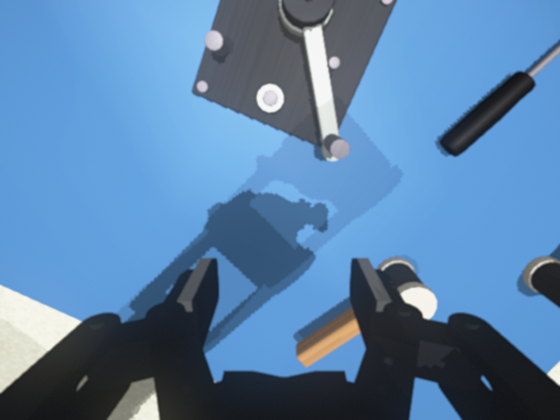

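View pics/s7.png

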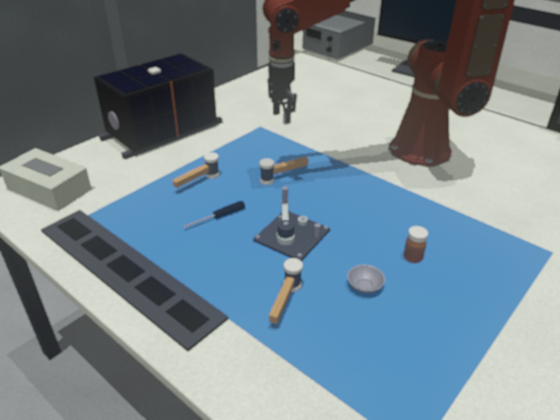

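```bash
python3 - <<'E'
from h import *
c=get_calibration("wrist");T=np.load("T8.npy")
print("post",at(c,(340,147),94,T).round(1),"pin",at(c,(270,97.5),28,T).round(1),"piv",at(c,(307,0),67,T).round(1))
P=np.array([677.4,-28.3]); th=221.5
def pose(q,r=119.8):
    a=np.radians(th)-q; return [P[0]+r*np.cos(a),P[1]+r*np.sin(a)], [180,0,np.degrees(a)-270]
xy,att=pose(0); print(xy,att)
goto([*xy,130],att)
move_l([*xy,55],speed=90)
o=get_obs();print(o["tcp_pos"].round(1),o["wrist_force"].round(1),o["t"])
cv2.imwrite("pics/w9.png",get_image("wrist")[:,:,::-1])
E
```

```text
post [ 588.7 -107.6   94. ] pin [593.  -38.9  28. ] piv [669.9 -30.3  67. ]
[np.float64(587.6751046494776), np.float64(-107.68188177624535)] [180, 0, np.float64(-48.5)]
[ 588.3 -107.9   55.6] [0.4 1.  0.9] 21.6333
```

View pics/w9.png

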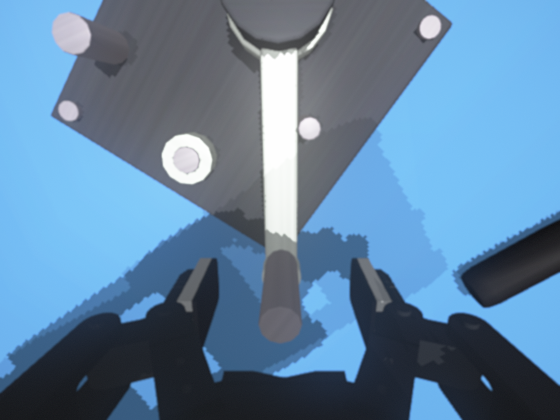

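```bash
python3 - <<'E'
from h import *
P=np.array([677.4,-28.3]); th=221.5
def pose(q,r=119.8):
    a=np.radians(th)-q; return [P[0]+r*np.cos(a),P[1]+r*np.sin(a)], [180,0,np.degrees(a)-270]
grip(8,60); o=get_obs();print(o["grip_width"],o["wrist_force"].round(1),o["t"])
for q in [0.15,0.3,0.45,0.6,0.75,0.9,1.05,1.15,1.2,1.22]:
    xy,att=pose(q)
    move_l([*xy,55],att,speed=60); o=get_obs()
    f=o["wrist_force"]; a=np.radians(th)-q; tang=-(f[0]*np.sin(a)*1-f[1]*np.cos(a)); rad=f[0]*np.cos(a)+f[1]*np.sin(a)
    print(q,o["tcp_pos"].round(1),f.round(1),"tang %.1f rad %.1f"%(tang,rad),round(o["grip_width"],1),round(o["t"],2))
    if np.linalg.norm(f)>45: break
cv2.imwrite("pics/w10.png",get_image("wrist")[:,:,::-1]);cv2.imwrite("pics/t10.png",cv2.resize(get_image("top")[150:310,205:405,::-1],(750,600)));cv2.imwrite("pics/s10.png",cv2.resize(get_image("scene")[130:340,160:450,::-1],(800,579)))
E
```

```text
14.687165226582296 [-3.4  2.8  5.2] 22.1583
0.15 [577.3 -94.3  55.6] [-2.1 -1.8  4.2] tang 0.4 rad 2.7 14.7 22.61
0.3 [568.3 -78.6  55.6] [-3.  -2.9  6. ] tang 1.4 rad 3.9 14.5 23.06
0.45 [561.8 -61.7  55.5] [-3.9 -4.7  6.4] tang 3.5 rad 5.0 14.2 23.51
0.6 [558.  -44.1  55.5] [-5.  -3.5  7.6] tang 2.8 rad 5.4 14.4 23.96
0.75 [556.8 -26.   55.5] [-6.1 -4.2  7.7] tang 4.3 rad 6.0 14.6 24.41
0.9 [558.4  -8.   55.5] [-5.9 -4.2  9. ] tang 5.2 rad 5.1 14.8 24.86
1.05 [562.8   9.5  55.5] [-6.4 -4.   9.2] tang 5.9 rad 4.8 14.4 25.31
1.15 [567.1  20.7  55.5] [-6.8 -3.8 10.2] tang 6.3 rad 4.6 14.8 25.66
1.2 [569.6  25.9  55.5] [-7.9 -4.1 10.1] tang 7.3 rad 5.2 14.7 25.91
1.22 [569.7  26.3  55.4] [-9.6 -7.8 12.4] tang 11.5 rad 4.7 14.5 26.16
```

View pics/w10.png

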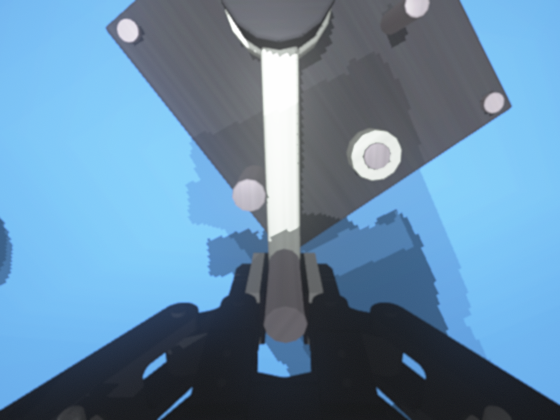

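View pics/s10.png

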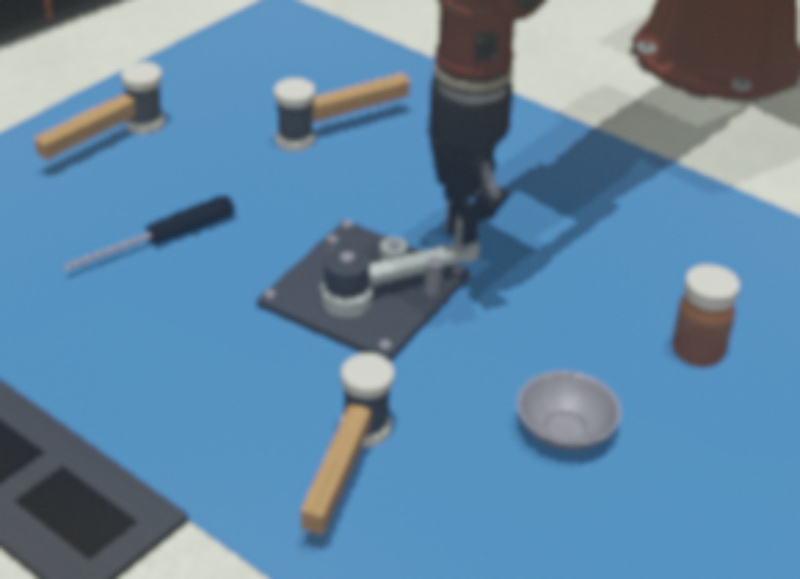

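```bash
python3 - <<'E'
from h import *
wait(0.4); a=get_obs(); wait(0.2); b=get_obs()
print(a["tcp_pos"].round(2),b["tcp_pos"].round(2),b["wrist_force"].round(1),b["grip_width"],b["t"])
sign_off()
E
```

```text
[569.78  26.3   55.44] [569.73  26.3   55.41] [-10.   -7.6  11.4] 14.232465396390579 26.9083
the job is handed in; nothing more can be done
```

The job is handed in after about 27 s of the 53 s limit. `sign_off()` gives no verdict, so the results below rest on my own checks.

**What I did**
- **Mallet choice:** I took mallet A, nearest the base (its head 555 mm away, against 710 and 787 mm for the other two).
- **Pin:** I pressed the pin down with the head until it met a hard stop at the expected height. In both the scene and wrist views its top then sat level with the bush.
- **Mallet put back:** I stood the mallet back on its original spot on the mat, well clear of the jig. I then let go and backed off; the picture taken afterwards shows it standing alone.
- **Boom arm:** I gripped the post and swung the arm to the stop, aiming at 1.22 rad so that it presses on the stud.

**Last checks**
- **At the stop:** The tool stalled at about 1.2 rad, and the sideways force rose from 7 to 11.5 N over the last step. The wrist picture shows the arm's side touching the stud, and the tool's position stayed steady to within 0.05 mm.
- **Bystanders:** The jar, dish and screwdriver look unmoved in the last scene picture.

**What was less certain**
- **Jig corners:** Two plate corners were about 4 px off in the jig fit. The pin, post, pivot and rest stud agreed to about 1 px, so I relied on those.
- **Grip width:** The width on the post reads 14 to 15 mm against its 16 mm diameter. On the mallet handle it also read about 1.4 mm low.
- **Extra force:** There is a steady upward force of about 11 N and a radial force of about 5 N on the gripped post.

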